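# Turn round the queue of weaving forms

## Task

Move the four wooden weaving forms from the full rack to the empty rack in reverse order counted from each rack's upright dark post: the form farthest from the post of the full rack is the driest and goes in the bay next to the post of the empty rack, and so on, until the form that stood next to the full rack's post is in the bay farthest from the other post. Stand each upright in the middle of its own bay, flat on the board and clear of the ridges, and topple none on the way.

Things in the scene. Friction and masses are not known exactly. Their poses are not given: they have to be found in the camera images.
- round_center (a point): The round weaving form, pale beech: plain upright cylinder, 44 mm diameter, 70 mm tall. The point is its centre, half-way up (so 35 mm above its foot); z is up along the form. About 40 to 110 g. At the start it stands upright on its cork pad on the full rack, turned at most 0.2 rad from the pad.
- square_center (a point): The square weaving form, pale beech: upright square block, 37 x 37 mm, 70 mm tall; its x and y axes are square to its faces. The point is its centre, half-way up (so 35 mm above its foot); z is up along the form. About 40 to 110 g. At the start it stands upright on its cork pad on the full rack, turned at most 0.2 rad from the pad.
- necked_center (a point): The necked weaving form, pale beech: stepped turned piece, 75 mm tall: a foot 44 mm in diameter and 26 mm high, then a neck 26 mm in diameter up to the top; grip the neck. The point is its centre, half-way up (so 37.5 mm above its foot); z is up along the form. About 40 to 110 g. At the start it stands upright on its cork pad on the full rack, turned at most 0.2 rad from the pad.
- oblong_center (a point): The oblong weaving form, pale beech: upright oblong block, 26 mm along its x axis, 52 mm along its y axis, 70 mm tall. The point is its centre, half-way up (so 35 mm above its foot); z is up along the form. About 40 to 110 g. At the start it stands upright on its cork pad on the full rack, turned at most 0.2 rad from the pad.
- round_pad: The fixed cork pad, 58 x 58 x 4 mm, under the round form at the start; origin at the centre of its underside, its top 20 mm above the table. The four pads lie in a row, 66 mm apart, on the full rack, a fixed plywood board 340 x 76 x 16 mm. Its +y axis points along the row to the full rack's dark post (18 mm thick, 62 mm tall, 56 mm beyond the last pad's middle), x across the row.
- square_pad: The fixed cork pad, 58 x 58 x 4 mm, under the square form at the start; origin at the centre of its underside, its top 20 mm above the table. The four pads lie in a row, 66 mm apart, on the full rack, a fixed plywood board 340 x 76 x 16 mm. Its +y axis points along the row to the full rack's dark post (18 mm thick, 62 mm tall, 56 mm beyond the last pad's middle), x across the row.
- necked_pad: The fixed cork pad, 58 x 58 x 4 mm, under the necked form at the start; origin at the centre of its underside, its top 20 mm above the table. The four pads lie in a row, 66 mm apart, on the full rack, a fixed plywood board 340 x 76 x 16 mm. Its +y axis points along the row to the full rack's dark post (18 mm thick, 62 mm tall, 56 mm beyond the last pad's middle), x across the row.
- oblong_pad: The fixed cork pad, 58 x 58 x 4 mm, under the oblong form at the start; origin at the centre of its underside, its top 20 mm above the table. The four pads lie in a row, 66 mm apart, on the full rack, a fixed plywood board 340 x 76 x 16 mm. Its +y axis points along the row to the full rack's dark post (18 mm thick, 62 mm tall, 56 mm beyond the last pad's middle), x across the row.
- empty_rack: The empty rack: a fixed plywood board 340 mm long (its y axis) x 76 mm, 16 mm thick; origin at the centre of its underside, on the table. Four open bays in a row, centred on its width, their centres at y = -99, -33, +33 and +99 mm; ridges 4 mm wide and 5 mm high part them (62 mm between ridges). The floor of a bay is the board's top, 16 mm above the table.
- post: The empty rack's fixed dark wooden post, 18 mm thick, 62 mm tall, at either the +y or the -y end of that board, 155 mm from its middle; the other end has only a low dark strip 6 mm high. Origin at the centre of its foot, on the board's top; axes parallel to the board's. The bay next to it is centred 56 mm away, the others 122, 188 and 254 mm.
Mind the look-alikes: they are no part of the job. Leave any turquoise look-alike of the part that bears round_center alone. What is shaped like the part that bears necked_center but purple is not meant.

How it is judged (in metres and radians):
At the end, for the whole second after the job is handed in: Each form is released and at rest, upright within 0.08 rad, flat in its bay of the empty rack (height within 4 mm), centred within 13 mm along and across the row; counted from each rack's post, the order is the reverse of the order on the full rack (((y of square_pad in the frame of round_pad below 0 m and y of necked_pad in the frame of square_pad below 0 m and y of oblong_pad in the frame of necked_pad below 0 m and horizontal distance between round_center and post between 0.241 and 0.267 m and horizontal distance between square_center and post between 0.175 and 0.201 m and horizontal distance between necked_center and post between 0.109 and 0.135 m and horizontal distance between oblong_center and post between 0.043 and 0.069 m) or (y of square_pad in the frame of round_pad below 0 m and y of oblong_pad in the frame of square_pad below 0 m and y of necked_pad in the frame of oblong_pad below 0 m and horizontal distance between round_center and post between 0.241 and 0.267 m and horizontal distance between square_center and post between 0.175 and 0.201 m and horizontal distance between oblong_center and post between 0.109 and 0.135 m and horizontal distance between necked_center and post between 0.043 and 0.069 m) or (y of necked_pad in the frame of round_pad below 0 m and y of square_pad in the frame of necked_pad below 0 m and y of oblong_pad in the frame of square_pad below 0 m and horizontal distance between round_center and post between 0.241 and 0.267 m and horizontal distance between necked_center and post between 0.175 and 0.201 m and horizontal distance between square_center and post between 0.109 and 0.135 m and horizontal distance between oblong_center and post between 0.043 and 0.069 m) or (y of necked_pad in the frame of round_pad below 0 m and y of oblong_pad in the frame of necked_pad below 0 m and y of square_pad in the frame of oblong_pad below 0 m and horizontal distance between round_center and post between 0.241 and 0.267 m and horizontal distance between necked_center and post between 0.175 and 0.201 m and horizontal distance between oblong_center and post between 0.109 and 0.135 m and horizontal distance between square_center and post between 0.043 and 0.069 m) or (y of oblong_pad in the frame of round_pad below 0 m and y of square_pad in the frame of oblong_pad below 0 m and y of necked_pad in the frame of square_pad below 0 m and horizontal distance between round_center and post between 0.241 and 0.267 m and horizontal distance between oblong_center and post between 0.175 and 0.201 m and horizontal distance between square_center and post between 0.109 and 0.135 m and horizontal distance between necked_center and post between 0.043 and 0.069 m) or (y of oblong_pad in the frame of round_pad below 0 m and y of necked_pad in the frame of oblong_pad below 0 m and y of square_pad in the frame of necked_pad below 0 m and horizontal distance between round_center and post between 0.241 and 0.267 m and horizontal distance between oblong_center and post between 0.175 and 0.201 m and horizontal distance between necked_center and post between 0.109 and 0.135 m and horizontal distance between square_center and post between 0.043 and 0.069 m) or (y of round_pad in the frame of square_pad below 0 m and y of necked_pad in the frame of round_pad below 0 m and y of oblong_pad in the frame of necked_pad below 0 m and horizontal distance between square_center and post between 0.241 and 0.267 m and horizontal distance between round_center and post between 0.175 and 0.201 m and horizontal distance between necked_center and post between 0.109 and 0.135 m and horizontal distance between oblong_center and post between 0.043 and 0.069 m) or (y of round_pad in the frame of square_pad below 0 m and y of oblong_pad in the frame of round_pad below 0 m and y of necked_pad in the frame of oblong_pad below 0 m and horizontal distance between square_center and post between 0.241 and 0.267 m and horizontal distance between round_center and post between 0.175 and 0.201 m and horizontal distance between oblong_center and post between 0.109 and 0.135 m and horizontal distance between necked_center and post between 0.043 and 0.069 m) or (y of necked_pad in the frame of square_pad below 0 m and y of round_pad in the frame of necked_pad below 0 m and y of oblong_pad in the frame of round_pad below 0 m and horizontal distance between square_center and post between 0.241 and 0.267 m and horizontal distance between necked_center and post between 0.175 and 0.201 m and horizontal distance between round_center and post between 0.109 and 0.135 m and horizontal distance between oblong_center and post between 0.043 and 0.069 m) or (y of necked_pad in the frame of square_pad below 0 m and y of oblong_pad in the frame of necked_pad below 0 m and y of round_pad in the frame of oblong_pad below 0 m and horizontal distance between square_center and post between 0.241 and 0.267 m and horizontal distance between necked_center and post between 0.175 and 0.201 m and horizontal distance between oblong_center and post between 0.109 and 0.135 m and horizontal distance between round_center and post between 0.043 and 0.069 m) or (y of oblong_pad in the frame of square_pad below 0 m and y of round_pad in the frame of oblong_pad below 0 m and y of necked_pad in the frame of round_pad below 0 m and horizontal distance between square_center and post between 0.241 and 0.267 m and horizontal distance between oblong_center and post between 0.175 and 0.201 m and horizontal distance between round_center and post between 0.109 and 0.135 m and horizontal distance between necked_center and post between 0.043 and 0.069 m) or (y of oblong_pad in the frame of square_pad below 0 m and y of necked_pad in the frame of oblong_pad below 0 m and y of round_pad in the frame of necked_pad below 0 m and horizontal distance between square_center and post between 0.241 and 0.267 m and horizontal distance between oblong_center and post between 0.175 and 0.201 m and horizontal distance between necked_center and post between 0.109 and 0.135 m and horizontal distance between round_center and post between 0.043 and 0.069 m) or (y of round_pad in the frame of necked_pad below 0 m and y of square_pad in the frame of round_pad below 0 m and y of oblong_pad in the frame of square_pad below 0 m and horizontal distance between necked_center and post between 0.241 and 0.267 m and horizontal distance between round_center and post between 0.175 and 0.201 m and horizontal distance between square_center and post between 0.109 and 0.135 m and horizontal distance between oblong_center and post between 0.043 and 0.069 m) or (y of round_pad in the frame of necked_pad below 0 m and y of oblong_pad in the frame of round_pad below 0 m and y of square_pad in the frame of oblong_pad below 0 m and horizontal distance between necked_center and post between 0.241 and 0.267 m and horizontal distance between round_center and post between 0.175 and 0.201 m and horizontal distance between oblong_center and post between 0.109 and 0.135 m and horizontal distance between square_center and post between 0.043 and 0.069 m) or (y of square_pad in the frame of necked_pad below 0 m and y of round_pad in the frame of square_pad below 0 m and y of oblong_pad in the frame of round_pad below 0 m and horizontal distance between necked_center and post between 0.241 and 0.267 m and horizontal distance between square_center and post between 0.175 and 0.201 m and horizontal distance between round_center and post between 0.109 and 0.135 m and horizontal distance between oblong_center and post between 0.043 and 0.069 m) or (y of square_pad in the frame of necked_pad below 0 m and y of oblong_pad in the frame of square_pad below 0 m and y of round_pad in the frame of oblong_pad below 0 m and horizontal distance between necked_center and post between 0.241 and 0.267 m and horizontal distance between square_center and post between 0.175 and 0.201 m and horizontal distance between oblong_center and post between 0.109 and 0.135 m and horizontal distance between round_center and post between 0.043 and 0.069 m) or (y of oblong_pad in the frame of necked_pad below 0 m and y of round_pad in the frame of oblong_pad below 0 m and y of square_pad in the frame of round_pad below 0 m and horizontal distance between necked_center and post between 0.241 and 0.267 m and horizontal distance between oblong_center and post between 0.175 and 0.201 m and horizontal distance between round_center and post between 0.109 and 0.135 m and horizontal distance between square_center and post between 0.043 and 0.069 m) or (y of oblong_pad in the frame of necked_pad below 0 m and y of square_pad in the frame of oblong_pad below 0 m and y of round_pad in the frame of square_pad below 0 m and horizontal distance between necked_center and post between 0.241 and 0.267 m and horizontal distance between oblong_center and post between 0.175 and 0.201 m and horizontal distance between square_center and post between 0.109 and 0.135 m and horizontal distance between round_center and post between 0.043 and 0.069 m) or (y of round_pad in the frame of oblong_pad below 0 m and y of square_pad in the frame of round_pad below 0 m and y of necked_pad in the frame of square_pad below 0 m and horizontal distance between oblong_center and post between 0.241 and 0.267 m and horizontal distance between round_center and post between 0.175 and 0.201 m and horizontal distance between square_center and post between 0.109 and 0.135 m and horizontal distance between necked_center and post between 0.043 and 0.069 m) or (y of round_pad in the frame of oblong_pad below 0 m and y of necked_pad in the frame of round_pad below 0 m and y of square_pad in the frame of necked_pad below 0 m and horizontal distance between oblong_center and post between 0.241 and 0.267 m and horizontal distance between round_center and post between 0.175 and 0.201 m and horizontal distance between necked_center and post between 0.109 and 0.135 m and horizontal distance between square_center and post between 0.043 and 0.069 m) or (y of square_pad in the frame of oblong_pad below 0 m and y of round_pad in the frame of square_pad below 0 m and y of necked_pad in the frame of round_pad below 0 m and horizontal distance between oblong_center and post between 0.241 and 0.267 m and horizontal distance between square_center and post between 0.175 and 0.201 m and horizontal distance between round_center and post between 0.109 and 0.135 m and horizontal distance between necked_center and post between 0.043 and 0.069 m) or (y of square_pad in the frame of oblong_pad below 0 m and y of necked_pad in the frame of square_pad below 0 m and y of round_pad in the frame of necked_pad below 0 m and horizontal distance between oblong_center and post between 0.241 and 0.267 m and horizontal distance between square_center and post between 0.175 and 0.201 m and horizontal distance between necked_center and post between 0.109 and 0.135 m and horizontal distance between round_center and post between 0.043 and 0.069 m) or (y of necked_pad in the frame of oblong_pad below 0 m and y of round_pad in the frame of necked_pad below 0 m and y of square_pad in the frame of round_pad below 0 m and horizontal distance between oblong_center and post between 0.241 and 0.267 m and horizontal distance between necked_center and post between 0.175 and 0.201 m and horizontal distance between round_center and post between 0.109 and 0.135 m and horizontal distance between square_center and post between 0.043 and 0.069 m) or (y of necked_pad in the frame of oblong_pad below 0 m and y of square_pad in the frame of necked_pad below 0 m and y of round_pad in the frame of square_pad below 0 m and horizontal distance between oblong_center and post between 0.241 and 0.267 m and horizontal distance between necked_center and post between 0.175 and 0.201 m and horizontal distance between square_center and post between 0.109 and 0.135 m and horizontal distance between round_center and post between 0.043 and 0.069 m)) and x of round_center in the frame of post between -0.013 and 0.013 m and horizontal distance between each of round_center, square_center, necked_center, oblong_center and empty_rack below 0.125 m and height (world z) of round_center between 0.047 and 0.055 m and angle between each of round_center, square_center, necked_center, oblong_center's own z axis and vertical below 0.08 rad and linear speed of each of round_form, square_form, necked_form, oblong_form below 0.02 m/s and angular speed of each of round_form, square_form, necked_form, oblong_form below 0.2 rad/s and x of square_center in the frame of post between -0.013 and 0.013 m and height (world z) of square_center between 0.047 and 0.055 m and x of necked_center in the frame of post between -0.013 and 0.013 m and height (world z) of necked_center between 0.0495 and 0.0575 m and x of oblong_center in the frame of post between -0.013 and 0.013 m and height (world z) of oblong_center between 0.047 and 0.055 m); the robot touches nothing.
It fails at once if a form was toppled (angle between any of round_center, square_center, necked_center, oblong_center's own z axis and vertical above 0.9 rad).
It also fails if it takes over 112 s, if anything falls off the work surface, if the arm or the gripper's body presses on something with over 40 N, if the wrist force passes 120 N, or if a joint passes its speed limit or range.

## Robot

A 6-joint arm with a two-finger parallel gripper is mounted at the origin on the work surface. World frame = base frame: x ahead of the robot, y to its left, z up, the work surface at z = 0. Lengths are in mm, angles in rad, forces in N, time in s.
With the tool pointing down it reaches from about 250 to 800 mm from the base axis. Payload 3.9 kg.
Tool frame: the origin (TCP) lies midway between the tips of the shut fingers; the grasp point (between the pads) lies 19 mm behind it (arm.grip_point_offset is the distance from the TCP to the grasp point, in mm); z points along the fingers, y is the line along which they close (so a half turn about z gives the same grasp; the last joint's range is limited). The gripper opens to 85 mm and grips with 20 to 120 N. Pads are 22 mm wide; open, the fingers measure 114 mm over their backs; the gripper's body (76 mm by 85 mm) begins 54 mm behind the grasp point. The pads swing forward as they close: fully open they stand 13 mm farther back than shut.
Start: joints at [-1.317, 0.26, -0.138, 1.173, 0, 1.571], TCP at [131.815, -508.173, 231.304] pointing down, gripper open.
Joint ranges: [-2.78, 2.78], [-0.83, 1.72], [-1.28, 1.37], [-1.9, 2.12], [-1.57, 1.48], [-3.14, 3.14]. Speed limits (rad/s): [2.57, 2.57, 3.14, 3.14, 3.14, 3.14].

## Interface

Orientations are given as a unit quaternion [x, y, z, w].
In Python, from bench import arm gives the robot as it stands.
- The arm moves only by the shell command python3 -m crank 'ROWS' [OPENING] [FORCE]. ROWS is JSON, a list of rows, each an object with "translation": the shift along the world's x, y, z in m, a list of three; "yaw": the turn about the world's z in degrees. In form: [{"translation": [tx, ty, tz], "yaw": yaw}, ...]. A call has 1 to 12 rows; each row shifts and turns the commanded pose from where the row before left it; what a row does not reach is not made up. A row lasts 1/8 s, in which the tool goes at most 62.5 mm and 10.7 degrees, less where a joint would pass 70% of its speed; a pose out of reach is approached as far as the arm can. A call with a gripper value outside its range is refused whole. OPENING is the closure, from 0 (fully open) to 1 (shut), set as the call begins (- or left out, the last holds). The fingers move at their own pace and stop on an object; FORCE is the grip in N (left out, the last holds). Time passes only in rows, so rows that do not move let the fingers close. It gives the time, the measured TCP pose, the force, the opening and the grip force at its end, in the units of the state.
- arm.get_state(): the state, without advancing time (a new reading comes with each control period).
- arm.snapshot(name): name is "scene" or "top" or "wrist"; returns the picture (420x560x3 uint8, red, green, blue); there is no depth.
- arm.camera_params(name): a dict with "vertical_fov" (degrees; the focal length in pixels is half the picture's height over the tangent of half this angle, whatever the lens; pixels are square), "cx", "cy" (the principal point, pixels), "cam_to_world" (4x4, takes a point from camera to world coordinates); the wrist camera has in their place "tool_from_camera" (4x4, takes a point from camera to tool coordinates, whose origin is the TCP and whose axes are the flange's). Camera axes: x right, y up, looking along -z (the intrinsics and any distortion apply to the point x, -y, -z); pixel columns grow to the right and rows downward; lengths in mm; the calibration is good to about 2 mm. A picture is of the moment at which its call begins: read the wrist's pose just before it. camera_params takes no time and is no camera call.
- arm.finish_job(): hands the job in; it is judged then, once.
The state is a dict: "clock": time; "joints": joint angles; "joint_vel": joint speeds; "effort": joint torques, N m; "position": TCP position; "ee_rot": TCP orientation; "wrist_force": force on the tool from outside, world axes, zero at the start; "moment": the same for the moment, N m; "gripper_width": finger opening in mm; "gripper_force": force on a finger pad.
Only numpy, scipy, OpenCV 4.12 (cv2) and the standard library are available. Lean on these libraries where they do the work, as an engineer would, in place of code of your own. Each camera call takes 0.05 s, during which the arm holds its last target. There are 200 camera calls.

## Working session

There is one attempt and no reset: what is moved stays moved. The work goes in short steps, Python scripts to look and compute and a shell command to move; the robot and the scene stay as the last step left them, time stands still between calls to the robot, and variables do not carry over. Pictures are saved under pics/ and viewed, at most 14 in all, crops included, and the job is handed in when it is done.

```bash
ls; mkdir -p pics; python3 - <<'E'
from bench import arm
import cv2
for n in ["scene","top"]:
    im=arm.snapshot(n); cv2.imwrite(f"pics/{n}0.png",im[:,:,::-1]); p=arm.camera_params(n); print(n,p)
print(arm.camera_params("wrist")); print(arm.get_state()); print(arm.grip_point_offset)
E
```

```text
pics
scene {'vertical_fov': 47.9537814314437, 'cx': 279.16882667985277, 'cy': 205.52800843054243, 'cam_to_world': array([[-2.21796136e-02, -5.70643450e-01,  8.20898360e-01,
         1.18563351e+03],
       [ 9.99615695e-01,  9.99498398e-04,  2.77031216e-02,
         4.07751737e+01],
       [-1.66290915e-02,  8.21197329e-01,  5.70401981e-01,
         4.55065378e+02],
       [ 0.00000000e+00,  0.00000000e+00,  0.00000000e+00,
         1.00000000e+00]])}
top {'vertical_fov': 45.94779681571101, 'cx': 278.5074890698651, 'cy': 202.32073468284818, 'cam_to_world': array([[-1.61694020e-02,  9.84515702e-01, -1.74549083e-01,
         4.53897936e+02],
       [-9.99472965e-01, -2.08293941e-02, -2.48983573e-02,
        -1.06752365e+00],
       [-2.81485753e-02,  1.74054498e-01,  9.84333627e-01,
         9.62511849e+02],
       [ 0.00000000e+00,  0.00000000e+00,  0.00000000e+00,
         1.00000000e+00]])}
{'vertical_fov': 60.92882426780942, 'cx': 277.01446901888994, 'cy': 208.99493350470365, 'tool_from_camera': array([[ 7.30252769e-05,  9.64394283e-01,  2.64468640e-01,
         6.65537305e+01],
  
[... 307 characters left out ...]
60652405e-01, -1.39229449e-01,  1.17269098e+00,
       -9.82661374e-06,  1.57081522e+00]), 'joint_vel': array([-1.42525961e-04, -5.30789383e-04,  3.80335356e-03, -8.68165376e-04,
        1.43731894e-04,  7.73518379e-05]), 'effort': array([ 2.34173976e-04, -4.06509697e+01,  2.54526901e+01,  1.01149140e-02,
        1.24486187e-04, -5.81083043e-06]), 'position': array([ 131.66701791, -507.5994191 ,  230.5342739 ]), 'ee_rot': array([ 9.91959540e-01,  1.26552292e-01, -1.17301255e-04, -8.80489894e-04]), 'wrist_force': array([ 0.04406627, -0.05262213, -0.52702033]), 'moment': array([-0.02670533, -0.03860199, -0.04275188]), 'gripper_force': 0.0, 'gripper_width': 85.60351376638903}
18.700000000000003
```

View pics/scene0.png

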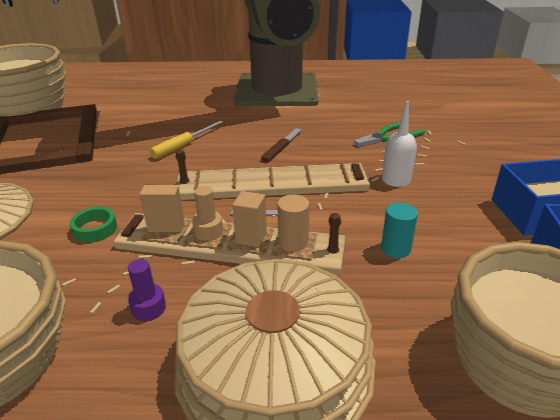

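View pics/top0.png

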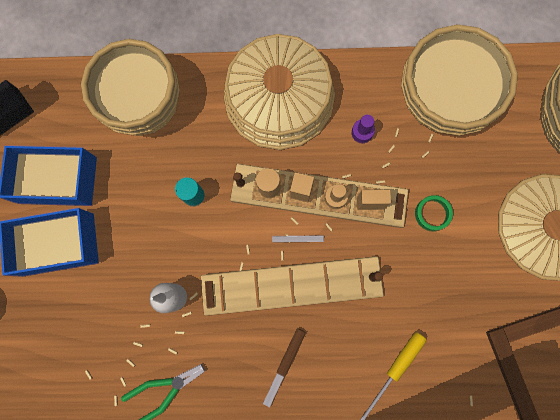

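The forms are pale beech on the near rack: in the scene picture, oblong (162,208), necked (205,213), square (250,218) and round (293,222). The full rack's post is at (333,232), on the +y side. The empty rack's post is at (182,168), on the -y side. The look-alikes are the turquoise cylinder (400,230) and the purple necked piece (145,290). Both are the wrong colour and off the rack, so they stay put. I'll confirm with enlarged crops and measure from them.

```bash
python3 - <<'E'
import cv2
a=cv2.imread("pics/top0.png")[155:320,195:415]; cv2.imwrite("pics/topc.png",cv2.resize(a,None,fx=3.6,fy=3.6,interpolation=cv2.INTER_CUBIC))
a=cv2.imread("pics/scene0.png")[145:275,105:380]; cv2.imwrite("pics/scenec.png",cv2.resize(a,None,fx=2.9,fy=2.9,interpolation=cv2.INTER_CUBIC))
E
```

```text
(no output)
```

View pics/topc.png

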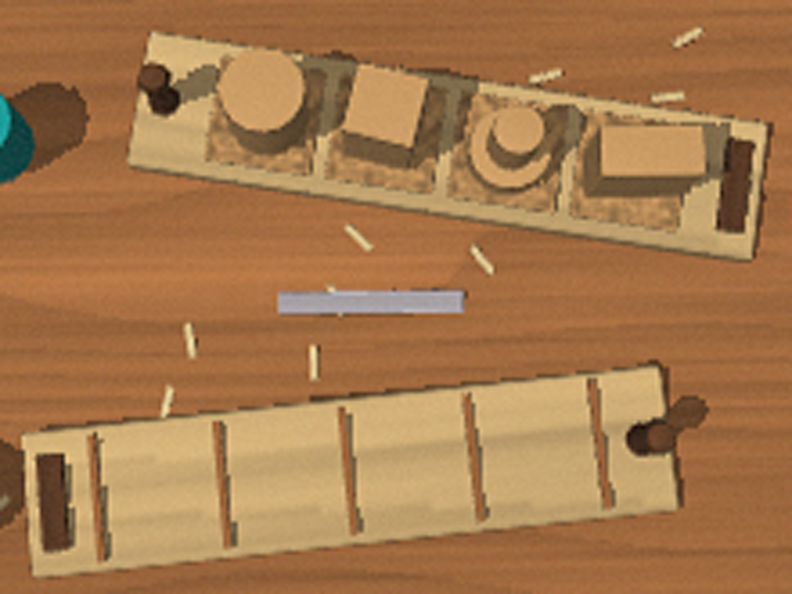

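View pics/scenec.png

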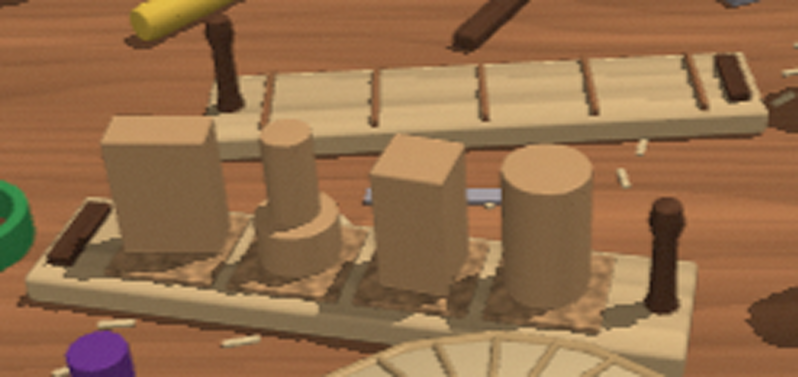

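The crops confirm the order from the full post: round, square, necked, oblong, all pale beech. The turquoise and purple pieces stand off the rack. Next I triangulate tops and ridges from both views.

```bash
cat > h.py <<'E'
import numpy as np
from bench import arm
def ray(p,T,u,v):
    f=210/np.tan(np.radians(p['vertical_fov']/2))
    d=T[:3,:3]@np.array([(u-p['cx'])/f,-(v-p['cy'])/f,-1]); return T[:3,3],d/np.linalg.norm(d)
def cam(n,u,v):
    p=arm.camera_params(n); return ray(p,p['cam_to_world'],u,v)
def tri(rs):
    A=sum(np.eye(3)-np.outer(d,d) for o,d in rs); b=sum((np.eye(3)-np.outer(d,d))@o for o,d in rs)
    return np.linalg.solve(A,b)
def onz(r,z): o,d=r; return o+d*(z-o[2])/d[2]
E
python3 - <<'E'
from h import *
T=lambda x,y: cam("top",195+x/3.6-.36,155+y/3.6-.36)
S=lambda x,y: cam("scene",105+x/2.9-.33,145+y/2.9-.33)
pts=dict(round=((262,91),(547,167)),square=((386,105),(420,159)),neck=((519,130),(288,133)),oblong=((653,151),(161,130)),
 r0=((97,497),(695,82)),r1=((223,485),(591,87)),r2=((348.5,470),(484,93)),r3=((473.5,457),(375,98)),r4=((599.5,443),(268,101)),post=((660,435),(217,22)))
Z=dict(round=90,square=90,neck=95,oblong=90,post=78)
for k,(a,b) in pts.items():
    print(k,tri([T(*a),S(*b)]).round(1),onz(T(*a),Z.get(k,21)).round(1),onz(S(*b),Z.get(k,21)).round(1))
def ang(a,b,z):
    d=onz(T(*b),z)-onz(T(*a),z); return np.degrees(np.arctan2(d[1],d[0])).round(1)
print("sq",ang((361,66),(428,79),90),ang((345,130),(412,147),90),ang((361,66),(345,130),90),"obl",ang((603,125),(703,125),90),ang((601,176),(704,177),90))
print("pads/rack",ang((150,33),(768,124),16),"ridge",ang((92,434),(102,560),21),ang((343,407),(354,533),21),ang((97,497),(599.5,443),21))
E
```

```text
round [650.4  41.3  88.6] [650.1  40.4  90. ] [652.4  42.2  90. ]
square [641.9 -20.2  87.5] [641.5 -21.6  90. ] [645.6 -18.3  90. ]
neck [626.6 -85.7  92.7] [626.4 -86.8  95. ] [630.3 -83.4  95. ]
oblong [ 615.4 -151.9   87.4] [ 615.3 -153.1   90. ] [ 619.6 -148.8   90. ]
r0 [450.9 133.9  15.8] [450.9 132.4  21. ] [459.4 133.6  21. ]
r1 [456.   68.5  15.5] [456.   66.5  21. ] [465.   69.6  21. ]
r2 [462.6   2.4  15.4] [462.6   1.   21. ] [471.7   4.3  21. ]
r3 [468.3 -63.8  15.5] [468.2 -64.1  21. ] [477.2 -61.8  21. ]
r4 [ 474.3 -129.1   17.3] [ 474.3 -129.7   21. ] [ 480.4 -126.6   21. ]
post [ 476.5 -151.8   73.2] [ 476.5 -151.5   78. ] [ 485.5 -148.9   78. ]
sq -102.6 -105.8 165.1 obl -91.3 -91.8
pads/rack -99.9 ridge -175.2 -176.1 -84.9
```

```bash
python3 -m crank '[{"translation":[0.036,0.039,0.002],"yaw":6.2},{"translation":[0.036,0.039,0.002],"yaw":6.2},{"translation":[0.036,0.039,0.002],"yaw":6.2},{"translation":[0.036,0.039,0.002],"yaw":6.2},{"translation":[0.036,0.039,0.002],"yaw":6.2},{"translation":[0.036,0.039,0.002],"yaw":6.2},{"translation":[0.036,0.039,0.002],"yaw":6.2},{"translation":[0.036,0.039,0.002],"yaw":6.2},{"translation":[0.036,0.039,0.002],"yaw":6.2},{"translation":[0.036,0.039,0.002],"yaw":6.2},{"translation":[0.036,0.039,0.002],"yaw":6.2},{"translation":[0.036,0.039,0.002],"yaw":5.8}]' 0 40
python3 -m crank '[{"translation":[0,0,0],"yaw":0},{"translation":[0,0,0],"yaw":0}]'
python3 - <<'E'
from h import *
import cv2,pickle
s=arm.get_state(); im=arm.snapshot("wrist"); pickle.dump(s,open("s1.pkl","wb"))
cv2.imwrite("pics/w1.png",cv2.resize(im[:,:,::-1],(800,600),interpolation=cv2.INTER_CUBIC)); print(s['position'],s['ee_rot'],s['joints'])
E
```

```text
clock: 1.6
position: [564.6, -38.7, 254.9]
ee_rot: [0.715, 0.699, -0.0, -0.0]
wrist_force: [1.3, 0.0, -0.7]
gripper_width: 85.2
gripper_force: 0.0
clock: 1.85
position: [563.1, -40.2, 254.6]
ee_rot: [0.716, 0.698, -0.001, -0.001]
wrist_force: [-0.2, -0.4, 0.2]
gripper_width: 85.4
gripper_force: 0.0
[563.05657184 -40.21978607 254.62463691] [ 7.16048541e-01  6.98049710e-01 -8.53721396e-04 -6.00014739e-04] [-7.10387358e-02  3.21959886e-01  1.11152596e-02  1.26198319e+00
 -4.77999205e-04  1.52521297e+00]
```

View pics/w1.png

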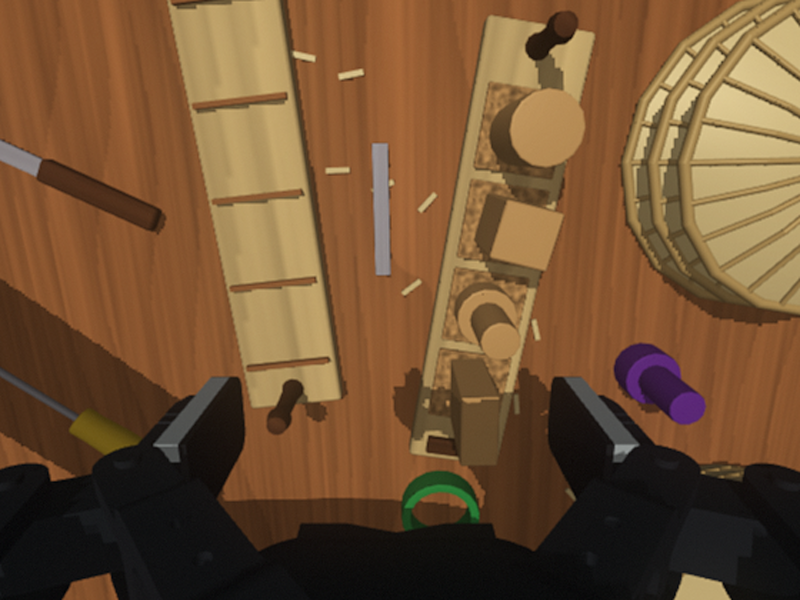

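```bash
cat >> h.py <<'E'
from scipy.spatial.transform import Rotation as R
def wrist(s,u,v):
    p=arm.camera_params("wrist"); T=np.eye(4); T[:3,:3]=R.from_quat(s['ee_rot']).as_matrix(); T[:3,3]=s['position']
    return ray(p,T@p['tool_from_camera'],u,v)
E
python3 - <<'E'
from h import *
import pickle
s=pickle.load(open("s1.pkl","rb"))
T=lambda x,y: cam("top",195+x/3.6-.36,155+y/3.6-.36)
W=lambda x,y: wrist(s,x*.7-.15,y*.7-.15)
pts=dict(round=((262,91),(547,127),90),square=((386,105),(525,235),90),neck=((519,130),(498,339),95),oblong=((653,151),(477,434),90),
 r1=((223,485),(241,101),21),r2=((348.5,470),(258,197),21),r3=((473.5,457),(273,285),21),r4=((599.5,443),(289,364),21))
for k,(a,b,z) in pts.items(): print(k,tri([T(*a),W(*b)]).round(1),onz(T(*a),z).round(1),onz(W(*b),z).round(1))
def ang(a,b,z):
    d=onz(W(*b),z)-onz(W(*a),z); return np.degrees(np.arctan2(d[1],d[0])).round(1)
print(ang((241,101),(289,364),21),"sq",ang((507,201),(563,212),90),ang((507,201),(490,257),90),ang((563,212),(542,270),90),"ob",ang((456,407),(459,464),90),ang((498,400),(496,463),90))
q=R.from_quat(s['ee_rot']).as_matrix()[:,1]; print("tooly",np.degrees(np.arctan2(q[1],q[0])))
E
```

```text
round [647.9  41.3  99.5] [650.1  40.4  90. ] [650.5  43.1  90. ]
square [646.6 -22.2  65.8] [641.5 -21.6  90. ] [640.5 -18.5  90. ]
neck [628.6 -88.3  80.5] [626.4 -86.8  95. ] [625.1 -82.9  95. ]
oblong [ 614.8 -153.3   88.6] [ 615.3 -153.1   90. ] [ 613.8 -152.3   90. ]
r1 [456.2  68.1  17.4] [456.   66.5  21. ] [457.4  69.1  21. ]
r2 [462.4   2.2  18.4] [462.6   1.   21. ] [462.8   3.6  21. ]
r3 [467.8 -63.5  19.2] [468.2 -64.1  21. ] [467.8 -62.3  21. ]
r4 [ 473.9 -129.9   15.2] [ 474.3 -129.7   21. ] [ 474.8 -127.    21. ]
-84.9 sq -12.3 -105.5 -107.0 ob -86.9 -90.1
tooly -1.4584804519674235
```

```bash
python3 -m crank '[{"translation":[0.013,-0.028,-0.03],"yaw":0},{"translation":[0.013,-0.028,-0.03],"yaw":0},{"translation":[0.013,-0.028,-0.03],"yaw":0},{"translation":[0.013,-0.028,-0.03],"yaw":0},{"translation":[0,0,0],"yaw":0},{"translation":[0,0,0],"yaw":0}]' 0 40
python3 - <<'E'
from h import *
import cv2
s=arm.get_state(); im=arm.snapshot("wrist")
cv2.imwrite("pics/w2.png",im[:,:,::-1]); print(s['position'])
def proj(P):
    p=arm.camera_params("wrist"); T=np.eye(4); T[:3,:3]=R.from_quat(s['ee_rot']).as_matrix(); T[:3,3]=s['position']
    c=np.linalg.inv(T@p['tool_from_camera'])@np.append(P,1); f=210/np.tan(np.radians(p['vertical_fov']/2)); return (p['cx']-f*c[0]/c[2],p['cy']+f*c[1]/c[2])
print(proj([615,-152.5,90]),proj([626,-85,95]))
E
```

```text
clock: 2.65
position: [614.9, -152.7, 135.9]
ee_rot: [0.717, 0.697, 0.0, -0.0]
wrist_force: [0.3, -0.0, 0.0]
gripper_width: 85.1
gripper_force: 0.0
[ 614.93737225 -152.70212033  135.91965163]
(np.float64(278.2297507678543), np.float64(236.6407556080367)) (np.float64(296.8619383123724), np.float64(111.07784525165512))
```

View pics/w2.png

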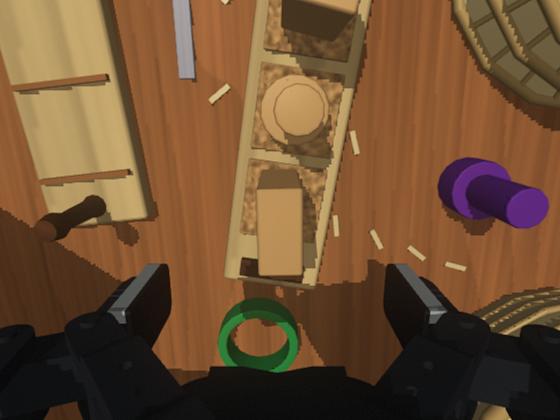

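The crop shows the oblong top centred at (280,231), about 3 mm to +y of the prediction, and lined up with the fingers. Descend and grip.

```bash
python3 -m crank '[{"translation":[0.001,0.002,-0.02],"yaw":0},{"translation":[0,0,-0.02],"yaw":0},{"translation":[0,0,-0.02],"yaw":0},{"translation":[0,0,-0.015],"yaw":0},{"translation":[0,0,-0.013],"yaw":0},{"translation":[0,0,0],"yaw":0}]' 0 40
python3 -m crank '[{"translation":[0,0,0],"yaw":0},{"translation":[0,0,0],"yaw":0},{"translation":[0,0,0],"yaw":0},{"translation":[0,0,0],"yaw":0},{"translation":[0,0,0],"yaw":0},{"translation":[0,0,0],"yaw":0},{"translation":[0,0,0],"yaw":0},{"translation":[0,0,0],"yaw":0}]' 1 40
```

```text
clock: 3.45
position: [616.1, -149.8, 46.6]
ee_rot: [0.716, 0.698, -0.0, -0.001]
wrist_force: [1.0, -0.1, -0.2]
gripper_width: 85.3
gripper_force: 0.0
clock: 4.45
position: [617.2, -150.3, 47.8]
ee_rot: [0.716, 0.698, 0.0, 0.0]
wrist_force: [0.2, -1.0, 5.0]
gripper_width: 25.1
gripper_force: 41.7
```

```bash
python3 -m crank '[{"translation":[0,0,0.02],"yaw":0},{"translation":[0,0,0.025],"yaw":0},{"translation":[-0.02,0.014,0],"yaw":1},{"translation":[-0.025,0.014,0],"yaw":1},{"translation":[-0.025,0.014,0],"yaw":1},{"translation":[-0.025,0.012,0],"yaw":1},{"translation":[-0.025,0,0],"yaw":1},{"translation":[-0.015,0,0],"yaw":1},{"translation":[-0.01,0,0],"yaw":0.5},{"translation":[0,0,0],"yaw":0},{"translation":[0,0,0],"yaw":0}]'
python3 - <<'E'
from h import *
import cv2
s=arm.get_state(); im=arm.snapshot("wrist")
cv2.imwrite("pics/w3.png",im[:,:,::-1]); print(s['position'],s['gripper_width'])
E
```

```text
clock: 5.82
position: [472.9, -96.4, 92.5]
ee_rot: [0.675, 0.737, 0.0, 0.001]
wrist_force: [0.9, 0.1, -0.8]
gripper_width: 25.7
gripper_force: 41.2
[472.94567307 -96.44137179  92.46499828] 25.657618961362786
```

View pics/w3.png

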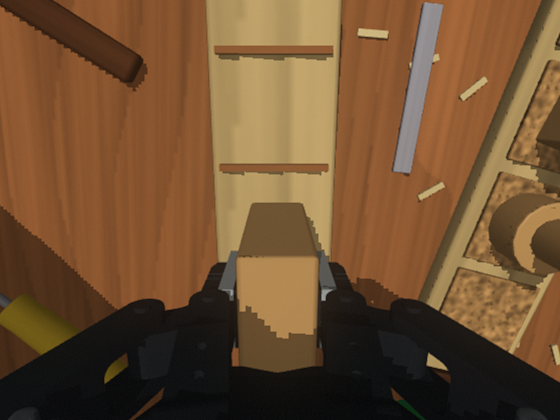

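The oblong is square to the bay. The ridges show at (274,168) and (274,50).

```bash
python3 - <<'E'
from h import *
s=arm.get_state()
for q in [(274,168),(274,50)]: print(onz(wrist(s,*q),21))
for q in [(249,204),(303,204)]: print(onz(wrist(s,*q),65))
for q in [(248,256),(318,256),(238,256)]: print(onz(wrist(s,*q),135))
E
```

```text
[467.63987383 -61.80508439  21.        ]
[462.01044579   3.69917549  21.        ]
[456.66137694 -73.83596444  65.        ]
[483.13945584 -71.5042576   65.        ]
[461.47424729 -71.47517024 135.        ]
[482.51291732 -69.62413106 135.        ]
[458.46907424 -71.73957351 135.        ]
```

```bash
python3 -m crank '[{"translation":[-0.001,0.002,-0.015],"yaw":0},{"translation":[0,0,-0.015],"yaw":0},{"translation":[0,0,-0.01],"yaw":0},{"translation":[0,0,-0.005],"yaw":0},{"translation":[0,0,-0.003],"yaw":0},{"translation":[0,0,0],"yaw":0},{"translation":[0,0,0],"yaw":0}]'
```

```text
clock: 6.75
position: [471.2, -94.3, 44.7]
ee_rot: [0.675, 0.738, 0.0, 0.0]
wrist_force: [0.2, -0.9, -1.0]
gripper_width: 25.7
gripper_force: 41.2
```

```bash
python3 -m crank '[{"translation":[0,0,-0.001],"yaw":0},{"translation":[0,0,0],"yaw":0},{"translation":[0,0,0],"yaw":0}]'
python3 -m crank '[{"translation":[0,0,0],"yaw":0},{"translation":[0,0,0],"yaw":0},{"translation":[0,0,0],"yaw":0},{"translation":[0,0,0],"yaw":0},{"translation":[0,0,0],"yaw":0},{"translation":[0,0,0.01],"yaw":0},{"translation":[0,0,0.025],"yaw":0},{"translation":[0,0,0.025],"yaw":0},{"translation":[0,0,0.025],"yaw":0},{"translation":[0,0,0],"yaw":0}]' 0 40
```

```text
clock: 7.12
position: [471.2, -94.3, 43.7]
ee_rot: [0.675, 0.738, 0.0, 0.0]
wrist_force: [-0.0, 0.3, 4.6]
gripper_width: 25.5
gripper_force: 41.6
clock: 8.38
position: [472.8, -94.6, 130.7]
ee_rot: [0.675, 0.737, 0.001, 0.002]
wrist_force: [-0.4, -0.4, -0.2]
gripper_width: 85.3
gripper_force: 0.0
```

```bash
python3 -m crank '[{"translation":[0.03,0.002,0],"yaw":-3},{"translation":[0.035,0.003,0],"yaw":-3},{"translation":[0.035,0.003,0],"yaw":-3},{"translation":[0.035,0.002,0],"yaw":-3},{"translation":[0.02,0.001,0],"yaw":-3},{"translation":[0,0,0],"yaw":0},{"translation":[0,0,0],"yaw":0}]' 0
python3 - <<'E'
from h import *
import cv2
s=arm.get_state(); im=arm.snapshot("wrist")
cv2.imwrite("pics/w4.png",im[:,:,::-1]); print(s['position'],s['ee_rot'])
E
```

```text
clock: 9.25
position: [624.3, -83.1, 127.5]
ee_rot: [0.766, 0.643, -0.001, -0.001]
wrist_force: [0.7, -1.0, -1.3]
gripper_width: 85.4
gripper_force: 0.0
[624.2531428  -83.11777521 127.51330793] [ 0.76560926  0.64330465 -0.00088254 -0.00090546]
```

View pics/w4.png

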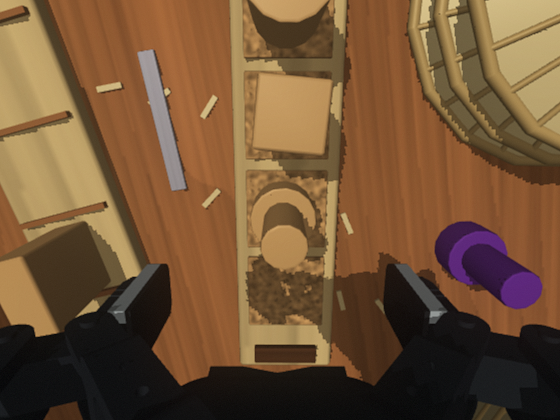

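Neck top at (284,246), square top centre at (292,114). The oblong stands upright in its bay.

```bash
python3 - <<'E'
from h import *
s=arm.get_state()
print(onz(wrist(s,284,246),95),onz(wrist(s,292,114),90))
c=[onz(wrist(s,*q),90) for q in [(257,71),(333,77),(326,158),(253,148)]]
for a,b in [(0,1),(3,2),(0,3),(1,2)]:
    d=c[b]-c[a]; print(np.degrees(np.arctan2(d[1],d[0])),np.linalg.norm(d))
print(s['position'])
E
```

```text
[626.95869333 -84.06051807  95.        ] [642.0830338  -18.80794115  90.        ]
-14.184285691598273 36.22705491419035
-17.66103618108591 37.0689535729039
-103.94961028068771 36.24754731082522
-102.81205170402482 38.506277876729044
[624.23650814 -83.1670793  127.79060665]
```

```bash
python3 -m crank '[{"translation":[0.002,-0.001,-0.02],"yaw":0},{"translation":[0,0,-0.02],"yaw":0},{"translation":[0,0,-0.018],"yaw":0},{"translation":[0,0,-0.012],"yaw":0},{"translation":[0,0,0],"yaw":0},{"translation":[0,0,0],"yaw":0}]' 0 40
python3 -m crank '[{"translation":[0,0,0],"yaw":0},{"translation":[0,0,0],"yaw":0},{"translation":[0,0,0],"yaw":0},{"translation":[0,0,0],"yaw":0},{"translation":[0,0,0],"yaw":0},{"translation":[0,0,0],"yaw":0},{"translation":[0,0,0],"yaw":0},{"translation":[0,0,0],"yaw":0}]' 1 40
```

```text
clock: 10.05
position: [628.2, -84.3, 59.1]
ee_rot: [0.766, 0.643, 0.0, 0.0]
wrist_force: [0.8, 0.3, 0.3]
gripper_width: 85.6
gripper_force: 0.0
clock: 11.05
position: [628.0, -84.2, 58.6]
ee_rot: [0.766, 0.643, 0.0, 0.0]
wrist_force: [-0.4, -0.1, 4.5]
gripper_width: 25.3
gripper_force: 39.4
```

```bash
python3 -m crank '[{"translation":[0,0,0.02],"yaw":0},{"translation":[0,0,0.025],"yaw":0},{"translation":[-0.02,0.01,0],"yaw":2},{"translation":[-0.025,0.012,0],"yaw":2.5},{"translation":[-0.025,0.012,0],"yaw":2.5},{"translation":[-0.025,0.012,0],"yaw":2.5},{"translation":[-0.025,0.008,0],"yaw":2.5},{"translation":[-0.025,0,0],"yaw":2},{"translation":[-0.0175,0,0],"yaw":1},{"translation":[0,0,0],"yaw":0},{"translation":[0,0,0],"yaw":0}]'
python3 -m crank '[{"translation":[0,0,-0.015],"yaw":0},{"translation":[0,0,-0.015],"yaw":0},{"translation":[0,0,-0.01],"yaw":0},{"translation":[0,0,-0.005],"yaw":0},{"translation":[0,0,-0.003],"yaw":0},{"translation":[0,0,0],"yaw":0},{"translation":[0,0,0],"yaw":0}]'
```

```text
clock: 12.42
position: [466.4, -30.2, 103.4]
ee_rot: [0.675, 0.737, 0.0, 0.0]
wrist_force: [0.2, -1.2, 0.1]
gripper_width: 25.2
gripper_force: 39.3
clock: 13.3
position: [465.7, -30.2, 55.7]
ee_rot: [0.675, 0.738, 0.0, 0.0]
wrist_force: [0.9, -0.4, -0.4]
gripper_width: 25.1
gripper_force: 39.3
```

```bash
python3 -m crank '[{"translation":[0,0,-0.001],"yaw":0},{"translation":[0,0,0],"yaw":0},{"translation":[0,0,0],"yaw":0}]'
python3 -m crank '[{"translation":[0,0,0],"yaw":0},{"translation":[0,0,0],"yaw":0},{"translation":[0,0,0],"yaw":0},{"translation":[0,0,0],"yaw":0},{"translation":[0,0,0],"yaw":0},{"translation":[0,0,0.01],"yaw":0},{"translation":[0,0,0.025],"yaw":0},{"translation":[0,0,0.025],"yaw":0},{"translation":[0,0,0.015],"yaw":0},{"translation":[0,0,0],"yaw":0}]' 0 40
python3 -m crank '[{"translation":[0.03,0.002,0],"yaw":-3},{"translation":[0.04,0.002,0],"yaw":-4},{"translation":[0.04,0.002,0],"yaw":-4},{"translation":[0.04,0.002,0],"yaw":-4},{"translation":[0.026,0.002,0],"yaw":-4},{"translation":[0,0,0],"yaw":0},{"translation":[0,0,0],"yaw":0}]' 0
python3 - <<'E'
from h import *
import cv2
s=arm.get_state(); im=arm.snapshot("wrist")
cv2.imwrite("pics/w5.png",im[:,:,::-1]); print(s['position'],s['ee_rot'])
E
```

```text
clock: 13.68
position: [465.7, -30.2, 54.6]
ee_rot: [0.675, 0.738, 0.0, 0.0]
wrist_force: [0.1, 0.1, 1.3]
gripper_width: 25.1
gripper_force: 39.5
clock: 14.92
position: [466.7, -30.3, 131.0]
ee_rot: [0.675, 0.738, 0.001, 0.001]
wrist_force: [-0.3, 0.4, 0.1]
gripper_width: 85.3
gripper_force: 0.0
clock: 15.8
position: [639.7, -20.2, 128.4]
ee_rot: [0.788, 0.616, -0.001, -0.001]
wrist_force: [-0.1, 0.0, 0.3]
gripper_width: 85.4
gripper_force: 0.0
[639.72112122 -20.17396025 128.39128485] [ 0.7875749   0.61621732 -0.00109352 -0.00089664]
```

View pics/w5.png

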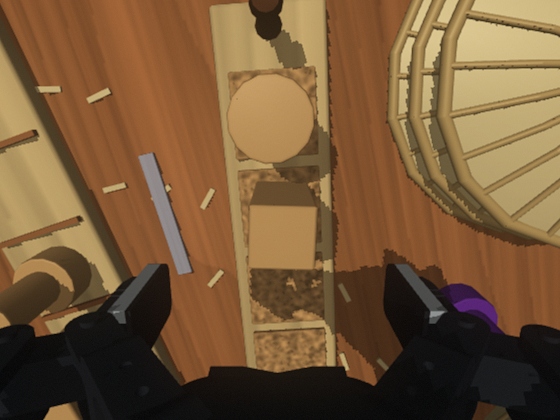

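Square top is centred at (282,237) and round top at (271,118). I need to check the clearance from the right finger to the purple piece and the basket.

```bash
python3 - <<'E'
from h import *
import pickle
s=arm.get_state()
print(s['position'],"sq",onz(wrist(s,282,237),90),"rd",onz(wrist(s,271,118),90))
for z in (0,40,80,110): print(z,[onz(wrist(s,*q),z)[:2].round() for q in [(390,105),(400,165),(450,222)]])
s1=pickle.load(open("s1.pkl","rb")); W=lambda x,y: wrist(s1,x*.7,y*.7)
print("purple",tri([W(687,405),cam("top",367,122)]),onz(W(640,375),26), onz(cam("top",363,131),26))
for z in (40,80,110): print("basket w1",z,[onz(W(*q),z)[:2].round() for q in [(622,160),(640,240)]])
print("basket top cam",[onz(cam("top",*q),100)[:2].round() for q in [(279,147),(250,140),(226,100)]])
E
```

```text
[639.62506783 -20.21950389 128.71544265] sq [641.90881957 -18.32881398  90.        ] rd [651.37508604  43.31045127  90.        ]
0 [array([736.,  30.]), array([736., -15.]), array([768., -70.])]
40 [array([724.,  32.]), array([724.,  -6.]), array([751., -53.])]
80 [array([712.,  35.]), array([712.,   3.]), array([735., -36.])]
110 [array([703.,  36.]), array([704.,  10.]), array([722., -23.])]
purple [ 763.08955481 -145.99139384   69.71944283] [ 751.21250381 -141.29580425   26.        ] [ 758.47414045 -145.39952281   26.        ]
basket w1 40 [array([716.,  23.]), array([734., -32.])]
basket w1 80 [array([699.,  23.]), array([715., -25.])]
basket w1 110 [array([686.,  24.]), array([701., -20.])]
basket top cam [array([708.,  18.]), array([723.,  71.]), array([800., 114.])]
```

```bash
python3 -m crank '[{"translation":[0.002,0.001,-0.02],"yaw":0},{"translation":[0,0,-0.02],"yaw":0},{"translation":[0,0,-0.02],"yaw":0},{"translation":[0,0,-0.014],"yaw":0},{"translation":[0,0,-0.01],"yaw":0},{"translation":[0,0,0],"yaw":0}]' 0.15 40
python3 -m crank '[{"translation":[0,0,0],"yaw":0},{"translation":[0,0,0],"yaw":0},{"translation":[0,0,0],"yaw":0},{"translation":[0,0,0],"yaw":0},{"translation":[0,0,0],"yaw":0},{"translation":[0,0,0],"yaw":0},{"translation":[0,0,0],"yaw":0}]' 1 40
```

```text
clock: 16.6
position: [642.6, -19.2, 44.8]
ee_rot: [0.788, 0.616, -0.0, -0.0]
wrist_force: [-0.0, -0.2, 0.0]
gripper_width: 72.3
gripper_force: 0.0
clock: 17.48
position: [644.2, -19.2, 46.2]
ee_rot: [0.788, 0.616, 0.001, 0.001]
wrist_force: [0.1, 0.7, 5.8]
gripper_width: 36.9
gripper_force: 41.2
```

```bash
python3 -m crank '[{"translation":[0,0,0.02],"yaw":0},{"translation":[0,0,0.025],"yaw":0},{"translation":[-0.025,0.01,0],"yaw":3},{"translation":[-0.03,0.012,0],"yaw":3},{"translation":[-0.03,0.012,0],"yaw":3},{"translation":[-0.03,0.012,0],"yaw":3},{"translation":[-0.03,0.008,0],"yaw":3},{"translation":[-0.025,0,0],"yaw":3},{"translation":[-0.013,0,0],"yaw":1},{"translation":[0,0,0],"yaw":0},{"translation":[0,0,0],"yaw":0}]'
python3 -m crank '[{"translation":[0,0,-0.015],"yaw":0},{"translation":[0,0,-0.015],"yaw":0},{"translation":[0,0,-0.01],"yaw":0},{"translation":[0,0,-0.005],"yaw":0},{"translation":[0,0,-0.002],"yaw":0},{"translation":[0,0,0],"yaw":0},{"translation":[0,0,0],"yaw":0}]'
```

```text
clock: 18.85
position: [461.8, 34.8, 90.5]
ee_rot: [0.676, 0.737, 0.001, 0.001]
wrist_force: [0.3, -0.7, -1.0]
gripper_width: 36.7
gripper_force: 40.7
clock: 19.73
position: [460.7, 34.9, 43.7]
ee_rot: [0.675, 0.738, 0.0, 0.0]
wrist_force: [-0.4, 0.6, -0.3]
gripper_width: 36.7
gripper_force: 40.7
```

```bash
python3 -m crank '[{"translation":[0,0,-0.001],"yaw":0},{"translation":[0,0,-0.001],"yaw":0},{"translation":[0,0,0],"yaw":0},{"translation":[0,0,0],"yaw":0}]'
```

```text
clock: 20.23
position: [460.6, 34.8, 42.2]
ee_rot: [0.675, 0.738, 0.0, 0.0]
wrist_force: [-1.9, -0.1, 6.3]
gripper_width: 36.4
gripper_force: 41.4
```

Contact. Release, rise, and go above the round form.

```bash
python3 -m crank '[{"translation":[0,0,0],"yaw":0},{"translation":[0,0,0],"yaw":0},{"translation":[0,0,0],"yaw":0},{"translation":[0,0,0],"yaw":0},{"translation":[0,0,0],"yaw":0},{"translation":[0,0,0.01],"yaw":0},{"translation":[0,0,0.025],"yaw":0},{"translation":[0,0,0.025],"yaw":0},{"translation":[0,0,0.025],"yaw":0},{"translation":[0,0,0],"yaw":0}]' 0.1 40
python3 -m crank '[{"translation":[0.03,0.001,0],"yaw":-3},{"translation":[0.04,0.002,0],"yaw":-3},{"translation":[0.04,0.002,0],"yaw":-3},{"translation":[0.04,0.002,0],"yaw":-3},{"translation":[0.04,0.001,0],"yaw":-3},{"translation":[0,0,0],"yaw":0},{"translation":[0,0,0],"yaw":0}]' 0.22
python3 - <<'E'
from h import *
import cv2
s=arm.get_state(); im=arm.snapshot("wrist")
cv2.imwrite("pics/w6.png",im[:,:,::-1]); print(s['position'],s['ee_rot'])
E
```

```text
clock: 21.48
position: [462.3, 35.0, 128.6]
ee_rot: [0.675, 0.738, 0.002, 0.002]
wrist_force: [-0.1, -1.5, -0.4]
gripper_width: 77.0
gripper_force: 0.0
clock: 22.35
position: [648.9, 42.7, 125.1]
ee_rot: [0.766, 0.643, -0.001, -0.001]
wrist_force: [0.3, -1.0, -0.6]
gripper_width: 66.7
gripper_force: 0.0
[648.93427979  42.74377509 125.09088219] [ 0.76572899  0.64316161 -0.00121112 -0.00088859]
```

View pics/w6.png

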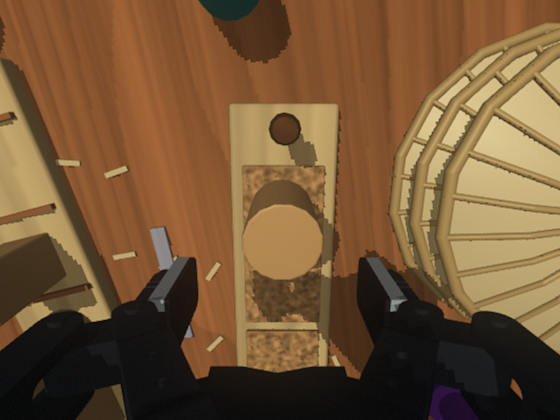

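```bash
python3 -m crank '[{"translation":[0.002,0.001,-0.02],"yaw":0},{"translation":[0,0,-0.02],"yaw":0},{"translation":[0,0,-0.02],"yaw":0},{"translation":[0,0,-0.012],"yaw":0},{"translation":[0,0,-0.007],"yaw":0},{"translation":[0,0,0],"yaw":0},{"translation":[0,0,0],"yaw":0}]' 0.22 40
python3 -m crank '[{"translation":[0,0,0],"yaw":0},{"translation":[0,0,0],"yaw":0},{"translation":[0,0,0],"yaw":0},{"translation":[0,0,0],"yaw":0},{"translation":[0,0,0],"yaw":0},{"translation":[0,0,0],"yaw":0},{"translation":[0,0,0],"yaw":0}]' 1 40
```

```text
clock: 23.28
position: [652.9, 43.9, 48.1]
ee_rot: [0.766, 0.643, 0.001, 0.0]
wrist_force: [-0.2, -0.6, 1.0]
gripper_width: 66.6
gripper_force: 0.0
clock: 24.15
position: [652.9, 43.9, 48.0]
ee_rot: [0.766, 0.643, 0.001, 0.0]
wrist_force: [-0.7, 0.0, 5.9]
gripper_width: 43.0
gripper_force: 41.0
```

```bash
python3 -m crank '[{"translation":[0,0,0.02],"yaw":0},{"translation":[0,0,0.025],"yaw":0},{"translation":[-0.025,0.012,0],"yaw":2},{"translation":[-0.033,0.013,0],"yaw":3},{"translation":[-0.033,0.012,0],"yaw":3},{"translation":[-0.033,0.012,0],"yaw":3},{"translation":[-0.033,0.008,0],"yaw":2},{"translation":[-0.028,0,0],"yaw":2},{"translation":[-0.013,0,0],"yaw":0},{"translation":[0,0,0],"yaw":0},{"translation":[0,0,0],"yaw":0}]'
python3 -m crank '[{"translation":[0,0,-0.015],"yaw":0},{"translation":[0,0,-0.015],"yaw":0},{"translation":[0,0,-0.01],"yaw":0},{"translation":[0,0,-0.005],"yaw":0},{"translation":[0,0,-0.003],"yaw":0},{"translation":[0,0,0],"yaw":0},{"translation":[0,0,0],"yaw":0}]'
```

```text
clock: 25.52
position: [456.0, 100.9, 92.5]
ee_rot: [0.676, 0.737, 0.001, 0.001]
wrist_force: [0.0, 0.4, -1.2]
gripper_width: 42.9
gripper_force: 40.8
clock: 26.4
position: [454.6, 100.9, 44.6]
ee_rot: [0.675, 0.738, 0.0, 0.0]
wrist_force: [-0.9, -0.4, -1.5]
gripper_width: 43.0
gripper_force: 40.9
```

```bash
python3 -m crank '[{"translation":[0,0,-0.001],"yaw":0},{"translation":[0,0,0],"yaw":0},{"translation":[0,0,0],"yaw":0}]'
python3 -m crank '[{"translation":[0,0,0],"yaw":0},{"translation":[0,0,0],"yaw":0},{"translation":[0,0,0],"yaw":0},{"translation":[0,0,0],"yaw":0},{"translation":[0,0,0],"yaw":0},{"translation":[0,0,0.01],"yaw":0},{"translation":[0,0,0.025],"yaw":0},{"translation":[0,0,0.03],"yaw":0},{"translation":[0,0,0.04],"yaw":0},{"translation":[0,0,0.04],"yaw":0},{"translation":[0,0,0.03],"yaw":0}]' 0.1 40
python3 -m crank '[{"translation":[-0.03,0,0.02],"yaw":0},{"translation":[-0.03,0,0.02],"yaw":0},{"translation":[-0.03,0,0],"yaw":0},{"translation":[0,0,0],"yaw":0},{"translation":[0,0,0],"yaw":0}]'
python3 - <<'E'
from h import *
import cv2
for n,f,(a,b,c,d) in [("top",3.6,(155,320,195,415)),("scene",2.9,(120,275,105,380))]:
    im=arm.snapshot(n)[a:b,c:d,::-1]; cv2.imwrite(f"pics/{n}1.png",cv2.resize(im,None,fx=f,fy=f,interpolation=cv2.INTER_CUBIC))
E
```

```text
clock: 26.78
position: [454.6, 100.9, 44.0]
ee_rot: [0.675, 0.738, 0.0, 0.0]
wrist_force: [-1.6, -0.0, 6.5]
gripper_width: 43.0
gripper_force: 41.4
clock: 28.15
position: [454.7, 100.9, 220.9]
ee_rot: [0.675, 0.738, 0.001, 0.001]
wrist_force: [0.7, -0.5, 0.3]
gripper_width: 76.6
gripper_force: 0.0
clock: 28.78
position: [364.8, 100.9, 258.8]
ee_rot: [0.675, 0.738, 0.001, 0.0]
wrist_force: [0.3, -0.8, 0.0]
gripper_width: 77.0
gripper_force: 0.0
```

View pics/top1.png

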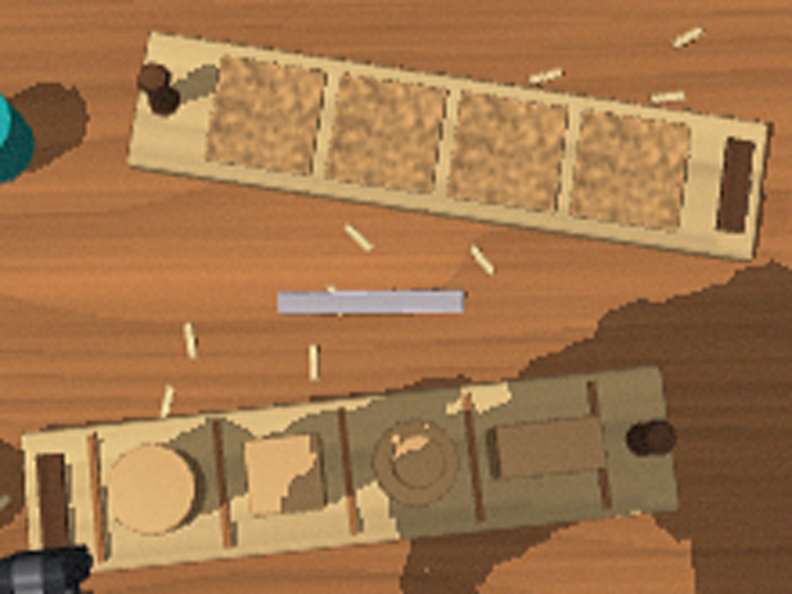

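View pics/scene1.png

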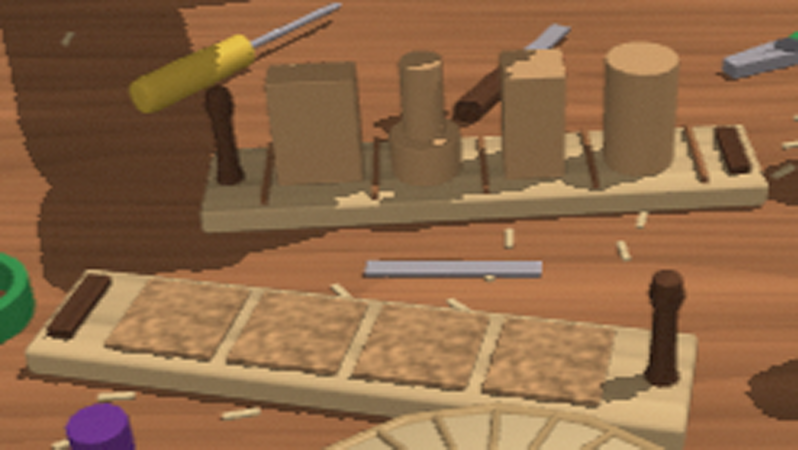

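All four stand upright in the correct order. One quick numeric check of the centring before I hand in.

```bash
python3 - <<'E'
from h import *
T=lambda x,y: cam("top",195+x/3.6-.36,155+y/3.6-.36)
e=np.array([.089,-.996]); c=np.array([462.7,2.0])
for n,p,z,b in [("round",(154,488),86,-99),("square",(284,475),86,-33),("neck",(419,461),91,33),("oblong",(549,448),86,99)]:
    d=onz(T(*p),z)[:2]-c; print(n,"along",d@e-b,"across",d@np.array([.996,.089]))
print(arm.get_state()['clock'])
E
```

```text
round along 5.265002702161766 across 0.6163621084648616
square along 2.6824244080420527 across 0.1559598390000536
neck along 2.2738521219486145 across -0.13495792270643836
oblong along -0.3157346585656029 across -0.5430292906599998
28.875
```

```bash
python3 -c "
from bench import arm
print(arm.finish_job())"
```

```text
the job is handed in; nothing more can be done
None
```

The job is handed in: counted from the empty rack's post, the bays hold oblong, necked, square and round, all upright and within about 6 mm of bay centre by the top camera; the official verdict was not shown.

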